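# Unclip a reagent cartridge and dock it in the reader

## Robot

A 6-joint arm with a two-finger parallel gripper is mounted at the origin on the work surface. World frame = base frame: x ahead of the robot, y to its left, z up, the work surface at z = 0. Lengths are in m, angles in rad, forces in N, time in s.
With the tool pointing down it reaches from about 0.425 to 0.95 m from the base axis. Payload 3.5 kg.
Tool frame: the origin (TCP) lies at the very end of the fingers, on their centre line; the grasp point (between the pads) lies 19 mm behind it; z points along the fingers, y is the direction in which the jaws open and shut (so a half turn about z gives the same grasp; the last joint's range is limited). The gripper opens to 85 mm and grips with 20 to 120 N. Pads are 22 mm wide; open, the fingers measure 114 mm over their backs; the gripper's body (76 mm by 85 mm) begins 54 mm behind the grasp point. The pads swing forward as they close: fully open they stand 13 mm farther back than shut.
Start: joints at [-1.317, 0.286, 1.577, -0, 1.279, -0.15], TCP at [0.265, -0.621, 0.231] pointing down, gripper open.
Joint ranges: [-2.77, 2.77], [-0.9, 2.22], [0.21, 2.48], [-1.53, 4.67], [0.24, 2.81], [-2.84, 2.84]. Speed limits (rad/s): [2.79, 2.79, 3.14, 3.14, 3.14, 3.14].

## Interface

Orientations are given as a unit quaternion [x, y, z, w].
In Python, from plant import get_state, vision, ctrl, cut_out gives the robot as it stands.
- The arm moves only by the tool jog_arm, never from a script. Its argument "commands" is text: rows parted by semicolons, each of 6 numbers parted by spaces: the shift along the world's x, y, z in m, then the turn, a rotation vector about the world's x, y, z in rad. A call has 1 to 20 rows; each row is the pose to reach, as a shift and turn from the pose commanded when the call began; what a row does not reach only later rows make up. A row lasts 1/8 s, in which the tool goes at most 62.5 mm and 10.7 degrees, less where a joint would pass 70% of its speed; a pose out of reach is approached as far as the arm can. A call with a gripper value outside its range is refused whole. "gripper" is the opening in per cent of the stroke, from 0 (shut) to 100 (fully open), set as the call begins (left out, the last holds). The fingers move at their own pace and stop on an object; "grip_force" is the grip in N (left out, the last holds). Time passes only in rows, so rows that repeat a pose let the fingers close. It gives the time, the measured TCP pose, the force and the opening at its end, in the units of the state.
- get_state(): the state, without advancing time (a new reading comes with each control period).
- vision.read_camera(name): name is "scene" or "top" or "wrist"; returns a dict with "frame" (384x512x3 uint8, red, green, blue), "z_map" (384x512 float32, m along the optical axis (not along the pixel's ray), 0 where there is no reading), "fx", "fy", "cx", "cy" (pixels), "R" (3x3) and "t" (3): a world point X has camera coordinates R X + t. Camera axes: x right, y down, z forward; pixel columns grow to the right and rows downward; lengths in m; the calibration is good to about 2 mm. A picture is of the moment at which its call begins.
- ctrl.sign_off(): hands the job in, once; it reports no verdict.
Trained networks look in the newest picture that a camera, given by its name, has taken for a name from the list of things; names that differ only in an ending like _2 or _b are one class to them, and where a whole thing is asked for, a point or a joint stands for the part that bears it (a point fixed in the world has none). Each returns a list of dicts, best first, with "conf" (0 to 1); they miss things now and then, are a little off and sometimes report something else, mostly with a low value. They report only what shows in the picture. A call takes as long as a camera call.
- cut_out(camera, query): "pixels" (384x512 bool, what is visible of it) and "box" ([centre column, centre row, width, height] in pixels, round what is visible of it).
The state is a dict: "time": time; "qpos": joint angles; "dq": joint speeds; "joint_efforts": joint torques, N m; "eef_pos": TCP position; "tcp_rot": TCP orientation; "contact_force": force on the tool from outside, world axes, zero at the start; "wrist_torque": the same for the moment, N m; "opening": opening from 0.0 (shut) to 1.0 (fully open).
Only numpy, scipy, OpenCV 4.12 (cv2) and the standard library are available. Lean on these libraries where they do the work, as an engineer would, in place of code of your own. Each camera call takes 0.05 s, during which the arm holds its last target.

## Task

The magenta reagent cartridge is clipped into the black loading nest: squeeze its green snap tab in and lift it out, then lower it into the white pocket of the reader dock with the tab on the blue-lip side, until it is fully home and, once let go, the tab has sprung out and clipped under the lip. Feel your way in gently (the pocket is clamped a little off centre): never force the cartridge against the nest or the dock. Leave the bottle, the jar and the well plate where they are.

Things in the scene. Friction and masses are not known exactly. Their poses are not given: they have to be found in the camera images.
- cartridge: Loose magenta block with wells on top, 0.26 kg. Own frame, mm: x -35..35, y -22..26 (below z 32) or -22..13.5 (above), z 0..75; origin in its underside. Bottom edges chamfered 45 degrees: 8 mm at the x ends, 5 mm at the y sides. Tab on its +y side, flat wall on its -y side: pinch along y, one finger on each. Seated, its upper 45 mm stand free.
- back_face (a point): Point on the cartridge's flat -y wall, at (0, -22, 55) mm in the cartridge's frame; the place for the finger opposite the tab. Turns with the cartridge.
- tab (a joint): Green snap tab on the cartridge's +y side: 0 = sprung out (clipped), 0.008 = pressed fully in, towards the cartridge's -y. Spring 3 N at 0, 12 N at 8 mm. The hook at its foot (z 12..22 mm, out to y = 31, flat top, sloped below) lies 2 mm under the lip when seated; 5 mm of press surely clears the lip.
- tab_face (a point): Centre of the tab's outer push face (34 mm in x, z 38..70 mm): at (0, 31, 55) mm in the cartridge's frame when out; moves with the tab. Width over tab and back wall: 53 mm out, 45 mm pressed in.
- nest: Black loading nest, fixed: base 112 x 94 x 10 mm, wall tops 40 mm above the table, 30 mm above the pocket's floor; grey lip on its +y wall. Origin on the table: the seated cartridge's origin lies 10 mm straight above it, axes parallel. Play each side: 1 mm in x, 1.25 mm in y.
- nest_floor (a point): Point on the floor of the loading nest's pocket, 10 mm above the nest's origin: where the seated cartridge's origin lies. Axes as the nest.
- dock: Reader dock, fixed: aluminium base 132 x 98 x 7 mm with a white pocket shaped as the nest's (inside 72 mm in x, y -23.25..27.25; 8 mm walls with flat tops 40 mm above the table; blue lip on the +y wall). The pocket is clamped -8 to +8 mm off centre along the dock's x, not reported: find it by feel or camera; it resists 40 N. Not offset in y. Origin on the table, under the seat's middle.
- dock_floor (a point): Point at the height of the dock pocket's floor, 10 mm above the dock's origin: the seated cartridge's origin lies here when the pocket is centred, else up to 8 mm (and 1 mm play) off along x. Axes as the dock; seated, the cartridge's axes are parallel to them (tab towards +y).
- bottle: Bystander: small bottle with a blue cap, 38 mm across, 85 mm tall, loose. Origin at the centre of its underside.
- jar: Bystander: amber jar with a white lid, 40 mm across, 55 mm tall, loose, standing between nest and dock. Origin at the centre of its underside.
- plate: Bystander: green well plate 86 x 128 x 14 mm lying flat, loose. Origin at the centre of its underside.

How it is judged:
On the way, in this order (a step that is already met when the one before it is completed fails the run):
1. the tab is pressed in while the cartridge still sits in the loading nest (value of joint tab above 0.004 m and z of cartridge in the frame of nest_floor below 0.012 m), for 0.1 s.
2. the cartridge is lifted clear of the loading nest (z of cartridge in the frame of nest_floor above 0.04 m), for 0.1 s.
At the end, for the whole second after the job is handed in: The cartridge stands fully home in the dock's pocket (underside within 3 mm of the floor, within 11 mm of the dock's centre in x and 4 mm in y, tilt under 0.06 rad), its tab sprung out to less than 2 mm, so clipped under the lip, at rest and let go (z of cartridge in the frame of dock_floor between -0.003 and 0.003 m and x of cartridge in the frame of dock_floor between -0.011 and 0.011 m and y of cartridge in the frame of dock_floor between -0.004 and 0.004 m and angle between cartridge's own z axis and vertical below 0.06 rad and value of joint tab below 0.002 m and linear speed of cartridge below 0.01 m/s); the robot touches nothing.
It fails at once if the cartridge and the loading nest press on each other with more than 40 N (contact force between cartridge and nest above 40 N).
It fails at once if the cartridge and the dock press on each other with more than 25 N (contact force between cartridge and dock above 25 N).
It fails at once if the bottle is moved by more than 15 mm (distance of bottle from where it was at the start of the episode above 0.015 m).
It fails at once if the jar is moved by more than 15 mm (distance of jar from where it was at the start of the episode above 0.015 m).
It fails at once if the well plate is moved by more than 15 mm (distance of plate from where it was at the start of the episode above 0.015 m).
It also fails if it takes over 64 s, if anything falls off the work surface, if the arm or the gripper's body presses on something with over 40 N, if the wrist force passes 120 N, or if a joint passes its speed limit or range.

## Working session

There is one attempt and no reset: what is moved stays moved. The work goes in short steps, Python scripts to look and compute and a tool call to move; the robot and the scene stay as the last step left them, time stands still between calls to the robot, and variables do not carry over. Pictures are saved under pics/ and viewed, and the job is handed in when it is done.

Besides the shell and the picture viewer there is one more tool, called after ">>>" in YAML: its name, and indented under it one key for each argument. jog_arm: Moves the arm, as the interface text tells. Its arguments: {"type":"object","properties":{"commands":{"type":"string"},"gripper":{"type":"number"},"grip_force":{"type":"number"}},"required":["commands"]}

```bash
mkdir -p pics; ls
cat > h.py <<'E'
import numpy as np, cv2
from plant import get_state, vision, ctrl, cut_out
def shot(name,fn):
    c=vision.read_camera(name); cv2.imwrite('pics/'+fn,c['frame'][:,:,::-1]); return c
def pts(c,mask=None):
    z=c['z_map']; m=z>0
    if mask is not None: m&=mask
    v,u=np.nonzero(m); d=z[v,u]
    P=np.stack([(u-c['cx'])/c['fx']*d,(v-c['cy'])/c['fy']*d,d],1)
    return (P-c['t'])@c['R'],u,v
E
python3 - <<'E'
from h import *
s=get_state();print(s)
for n in ['scene','top','wrist']:
    c=shot(n,n+'0.png')
    print(n,c['fx'],c['t'],c['R'].round(3).tolist())
    for q in ['cartridge','tab','nest','dock','bottle','jar','plate']:
        r=cut_out(n,q)
        for k in r[:2]:
            P,u,v=pts(c,k['pixels'])
            print(q,round(k['conf'],2),np.round(k['box']),P.min(0).round(3) if len(P) else 0,P.max(0).round(3) if len(P) else 0, np.median(P,0).round(3) if len(P) else 0)
E
```

```text
pics
{'time': 0.0, 'qpos': array([-1.31700710e+00,  2.87184497e-01,  1.57817408e+00, -3.94592272e-05,
        1.27861799e+00, -1.49942193e-01]), 'dq': array([-4.58945536e-05, -1.13636245e-03, -6.70999081e-04,  5.39369056e-04,
        9.70788483e-05, -2.49984714e-04]), 'joint_efforts': array([-1.59796687e-04, -4.05984449e+01, -2.92623067e+01, -1.77728843e-04,
        5.91257049e-03,  2.75559309e-07]), 'eef_pos': array([ 0.26506174, -0.62006002,  0.22993621]), 'tcp_rot': array([ 9.79692373e-01,  2.00502950e-01, -8.07241651e-05, -1.18937357e-03]), 'contact_force': array([ 0.30360313,  0.14807539, -0.53392702]), 'wrist_torque': array([ 0.07723367, -0.01779292, -0.02494823]), 'opening': 0.9987478683536898}
scene 393.3834194849838 [-0.49221062 -0.21665678  0.95675794] [[0.831, 0.557, 0.006], [0.455, -0.672, -0.584], [-0.321, 0.488, -0.812]]
tab 0.54 [169. 234.  15.  28.] [ 0.471 -0.154  0.016] [ 0.522 -0.119  0.082] [ 0.509 -0.146  0.072]
nest 0.89 [166. 256.  79.  75.] [ 0.425 -0.229 -0.001] [ 0.565 -0.099  0.043] [ 0.529 -0.185  0.012]
dock 0.82 [307. 135.  72.  56.] [ 0.496  0.19  -0.00
[... 703 characters left out ...]
 [ 0.487 -0.162  0.018] [ 0.524 -0.133  0.081] [ 0.504 -0.142  0.078]
nest 0.74 [333. 237.  62.  73.] [ 0.429 -0.23  -0.004] [ 0.562 -0.102  0.086] [ 0.485 -0.145  0.01 ]
dock 0.69 [115. 195.  56.  67.] [ 0.497  0.191 -0.003] [0.633 0.293 0.043] [0.561 0.239 0.009]
bottle 0.56 [257. 285.  20.  23.] [ 0.386 -0.042  0.013] [ 0.421 -0.006  0.086] [ 0.404 -0.023  0.059]
jar 0.56 [242. 212.  22.  24.] [ 0.511 -0.019  0.011] [0.548 0.018 0.059] [ 0.528 -0.001  0.054]
plate 0.92 [250. 111.  74.  54.] [ 0.679 -0.082 -0.005] [0.786 0.061 0.018] [ 0.73  -0.011  0.013]
wrist 282.1016003796373 [-0.67512047 -0.03152716  0.37898987] [[0.391, -0.92, -0.0], [-0.889, -0.378, 0.259], [-0.239, -0.101, -0.966]]
```

Run:
```python
import cv2,numpy as np
a=cv2.imread('pics/top0.png')
b=cv2.imread('pics/scene0.png')
o=np.hstack([cv2.resize(a[190:290,280:380],(400,400),interpolation=2),cv2.resize(a[145:245,65:165],(400,400),interpolation=2)])
cv2.imwrite('pics/topcrop0.png',o)
cv2.imwrite('pics/sc0b.png',cv2.resize(b[90:310,100:360],(780,560)[:2] if 0 else (709,600)))
```

```text
(no output)
```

View pics/top0.png

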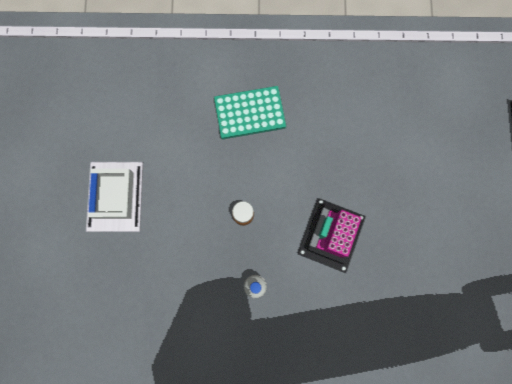

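View pics/topcrop0.png

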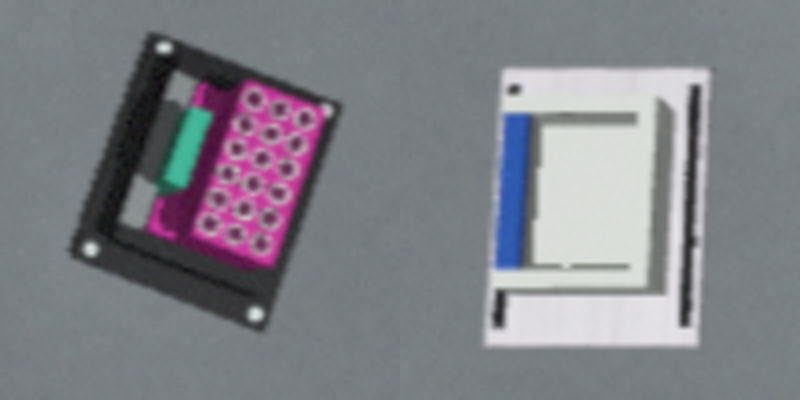

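View pics/sc0b.png

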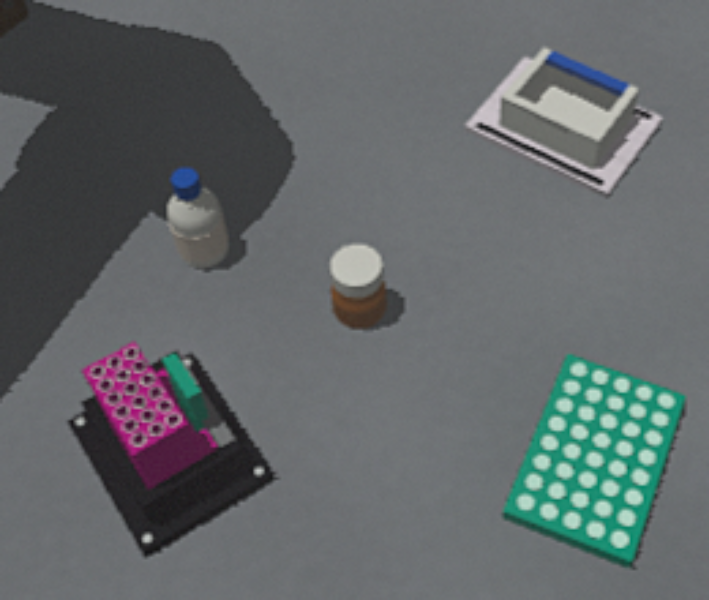

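The top view shows the nest with the magenta cartridge at about (333,237), its tab facing left, which is world +y. The dock is at (115,195) with its blue lip on the left (+y). The jar is at (242,212), the bottle at (256,286) and the plate at (250,111). Next I'll get coarse poses by fitting rectangles.

```bash
cat >> h.py <<'E'
def rect(P,lab):
    q=(P[:,:2]*1000).astype(np.float32); (c,s,a)=cv2.minAreaRect(q)
    print(lab,len(q),np.round(c,1),np.round(s,1),round(a,2))
def allrects(n,c,base_n=(0.495,-0.165),base_d=(0.565,0.24)):
    P,u,v=pts(c); rgb=c['frame'][v,u].astype(int)
    near=lambda b,r:(np.hypot(P[:,0]-b[0],P[:,1]-b[1])<r)
    m=near(base_n,.08)&(P[:,2]>.079)&(P[:,2]<.092)&((rgb[:,0]-rgb[:,1]>40)|(rgb.min(1)>110)); 
    if m.sum()>5: rect(P[m],n+' carttop')
    m=near(base_n,.1)&(P[:,2]>.006)&(P[:,2]<.014)
    if m.sum()>5: rect(P[m],n+' nestbase')
    m=near(base_d,.1)&(P[:,2]>.037)&(P[:,2]<.046)
    if m.sum()>5: rect(P[m],n+' docktop')
    m=near(base_d,.1)&(P[:,2]>.0035)&(P[:,2]<.0095)
    if m.sum()>5: rect(P[m],n+' dockbase')
E
python3 - <<'E'
from h import *
for n in ['scene','top']: allrects(n,vision.read_camera(n))
E
```

```text
scene carttop 691 [ 494.4 -171.9] [35.6 70.4] 69.08
scene nestbase 1055 [ 497. -165.] [ 93.9 113.9] 69.06
scene docktop 454 [566.8 242.3] [88.8 71.4] 0.85
scene dockbase 824 [565.5 237.1] [182.5 143.6] 21.69
top carttop 876 [ 492.9 -172. ] [36.2 70.2] 69.06
top nestbase 1038 [ 495.6 -165.4] [ 94.5 112.4] 69.08
top docktop 756 [564.9 242.2] [86.8 70.2] 0.55
top dockbase 2024 [563.1 237.6] [133.6 152.5] 0.74
```

>>> jog_arm:
  commands: "0.2305 0.4538 0 0 0 -0.768;0.2305 0.4538 0 0 0 -0.768;0.2305 0.4538 0 0 0 -0.768;0.2305 0.4538 0 0 0 -0.768;0.2305 0.4538 0 0 0 -0.768;0.2305 0.4538 0 0 0 -0.768;0.2305 0.4538 0 0 0 -0.768;0.2305 0.4538 0 0 0 -0.768;0.2305 0.4538 0 0 0 -0.768;0.2305 0.4538 0 0 0 -0.768;0.2305 0.4538 0 0 0 -0.768;0.2305 0.4538 0 0 0 -0.768"
  gripper: 100
  grip_force: 20

```text
time: 2.8
eef_pos: [0.4953, -0.1683, 0.2313]
tcp_rot: [0.983, -0.182, -0.0, 0.0]
contact_force: [0.6, -0.3, 0.7]
opening: 1.002
```

Run:
```python
from h import *
s=get_state();print(s['time'],s['eef_pos'],s['tcp_rot'],s['qpos'])
c=shot('wrist','w1.png'); allrects('wrist',c)
c=shot('scene','s1.png'); allrects('scene',c)
c=shot('top','t1.png'); allrects('top',c)
```

```text
2.8 [ 0.495281   -0.16830234  0.23129854] [ 9.83250753e-01 -1.82257910e-01 -4.39533507e-05  9.57734423e-05] [-5.21574691e-01 -5.13632070e-02  1.94677026e+00 -2.21427415e-04
  1.24620496e+00  1.41585693e+00]
wrist carttop 2001 [ 497.3 -163.2] [52.6 69.5] 68.77
wrist nestbase 1865 [ 496.2 -164. ] [ 94.2 111.7] 68.83
wrist dockbase 666 [523.6 199.4] [35.5 75.6] 55.8
scene carttop 648 [ 494.1 -171.7] [35.7 71.9] 69.06
scene nestbase 1064 [ 497. -165.] [ 94.  114.4] 69.1
scene docktop 459 [567.3 242.7] [88.6 72.4] 0.63
scene dockbase 813 [554.9 223.6] [156.3 135.3] 1.33
top carttop 314 [ 493.5 -161.4] [15.8 63.8] 69.08
top nestbase 562 [ 501.2 -148.6] [ 59.1 111.1] 69.23
top docktop 763 [564.9 242. ] [87.  70.2] 0.65
top dockbase 2014 [561.6 263.8] [142.4 145.4] 2.1
```

View pics/w1.png

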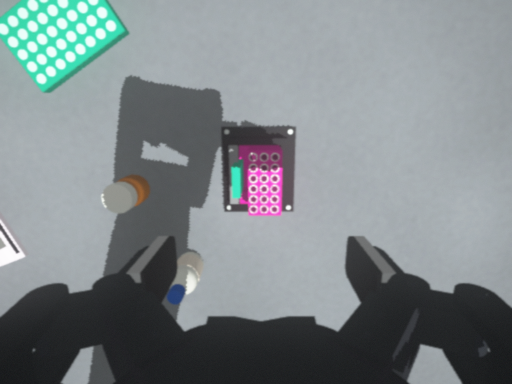

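The wrist view shows the nest centred at about (258,168), with the jaws straddling it along the tab axis. The jar is at (125,193) and the bottle at (187,277), both well clear of the fingers. All three cameras agree on the cartridge origin, about (495.4,-167.6), yaw -20.9°.

Run:
```python
from h import *
for i in range(3):
    s=get_state();print(s['time'],s['eef_pos'],s['contact_force'],s['dq'].round(3)); vision.read_camera('wrist')
```

```text
2.95 [ 0.49543102 -0.16781913  0.23130374] [ 0.28823525 -0.79326208 -0.48986029] [ 0.007  0.    -0.001  0.001 -0.002  0.002]
3.0 [ 0.49548867 -0.16761599  0.231274  ] [-0.30587668 -0.7867028   0.36330073] [ 0.008 -0.001 -0.001  0.002  0.001  0.002]
3.05 [ 0.49553527 -0.16743596  0.23128408] [ 0.47949395 -0.67440863 -0.49767707] [ 0.007  0.001 -0.001 -0.    -0.002 -0.001]
```

>>> jog_arm:
  commands: "0 0 -0.04 0 0 0;0 0 -0.08 0 0 0;0 0 -0.12 0 0 0;0 0 -0.15 0 0 0;0 0 -0.17 0 0 0;0 0 -0.18 0 0 0;0 0 -0.185 0 0 0;0 0 -0.185 0 0 0;0 0 -0.185 0 0 0"
  gripper: 75

```text
time: 4.22
eef_pos: [0.4964, -0.1672, 0.0473]
tcp_rot: [0.983, -0.181, 0.001, 0.0]
contact_force: [0.3, -0.8, 0.6]
opening: 0.755
```

Run:
```python
from h import *
c=shot('wrist','w2.png'); c=shot('scene','s2.png')
s=get_state();print(s['time'],s['eef_pos'],s['contact_force'],s['opening'])
a=cv2.imread('pics/s2.png');cv2.imwrite('pics/s2c.png',cv2.resize(a[150:330,80:280],(666,600)))
```

```text
4.325 [ 0.49626438 -0.16716356  0.04714022] [-0.13169319 -0.45637783  0.37373089] 0.750708347590149
```

View pics/w2.png

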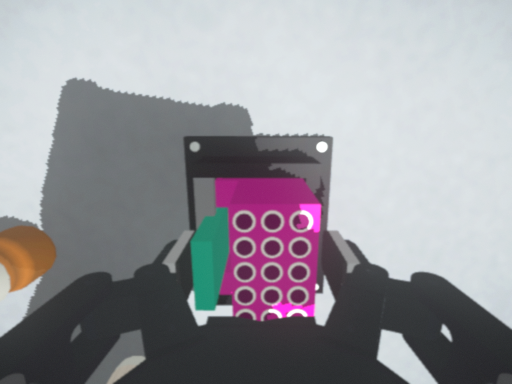

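View pics/s2c.png

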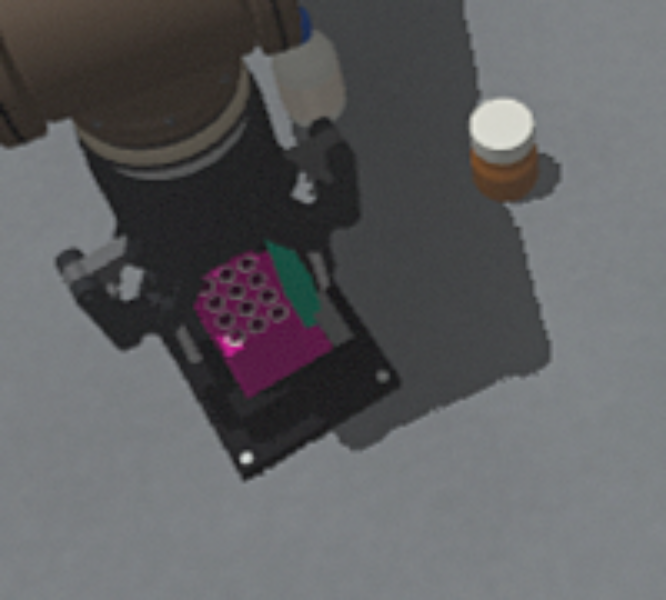

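In the wrist view the fingers straddle the cartridge, with the tab at (207,262) inside the left pad and the back wall inside the right pad. The scene view shows the bottle and jar clear. I'll close gently.

>>> jog_arm:
  commands: "0 0 0 0 0 0;0 0 0 0 0 0;0 0 0 0 0 0;0 0 0 0 0 0"
  gripper: 58
  grip_force: 25

```text
time: 4.82
eef_pos: [0.4964, -0.1667, 0.0473]
tcp_rot: [0.983, -0.181, 0.001, -0.0]
contact_force: [0.2, 2.7, 5.5]
opening: 0.579
```

>>> jog_arm:
  commands: "0 0 0 0 0 0;0 0 0 0 0 0;0 0 0 0 0 0;0 0 0 0 0 0;0 0 0 0 0 0;0 0 0 0 0 0"
  gripper: 40
  grip_force: 25

```text
time: 5.58
eef_pos: [0.4961, -0.1688, 0.0484]
tcp_rot: [0.984, -0.18, 0.0, 0.002]
contact_force: [-4.9, -1.5, 10.8]
opening: 0.51
```

Run:
```python
from h import *
c=shot('wrist','w3.png')
s=get_state();print(s['time'],s['eef_pos'],s['contact_force'],s['wrist_torque'],s['opening'],s['opening']*85)
```

```text
5.625 [ 0.496118   -0.16874174  0.04841572] [-3.962853   -2.03329097 10.66510934] [-0.20489231  0.78071161  0.0641708 ] 0.5122370899148951 43.54015264276609
```

View pics/w3.png

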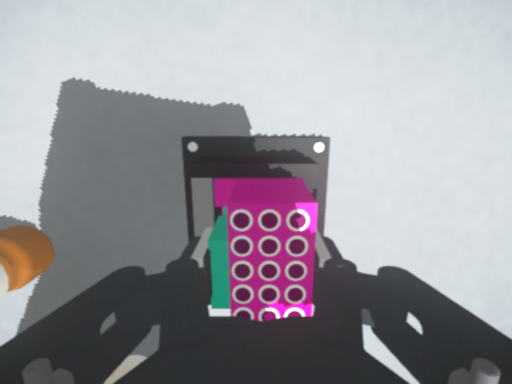

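The tab is fully pressed: the opening is 43.5 mm and the green face is flush near (220,270). I'll lift slowly first.

>>> jog_arm:
  commands: "0 0 0.002 0 0 0;0 0 0.004 0 0 0;0 0 0.006 0 0 0;0 0 0.009 0 0 0;0 0 0.012 0 0 0;0 0 0.015 0 0 0"
  gripper: 40
  grip_force: 30

```text
time: 6.38
eef_pos: [0.4955, -0.1667, 0.0614]
tcp_rot: [0.983, -0.181, -0.0, -0.0]
contact_force: [0.8, -0.8, -2.9]
opening: 0.507
```

Run:
```python
from h import *
s=get_state();print(s['time'],s['eef_pos'],s['contact_force'],s['opening']*85)
c=vision.read_camera('wrist');allrects('wrist',c)
P,u,v=pts(c); rgb=c['frame'][v,u].astype(int)
m=(rgb[:,0]-rgb[:,1]>60)&(np.hypot(P[:,0]-.495,P[:,1]+.168)<.06)
print(np.percentile(P[m,2],[50,75,90,98]))
```

```text
6.375 [ 0.49546803 -0.16667221  0.06139104] [ 0.76865412 -0.79385732 -2.90133997] 43.12277103600332
wrist carttop 853 [ 515.1 -178.2] [63.7 26.4] 65.62
wrist nestbase 4036 [ 513.8 -171. ] [94.4 75.1] 69.01
[0.0978163  0.09845372 0.09895807 0.0995814 ]
```

The cartridge came up cleanly. I'll carry it high over the jar to a spot just short of the dock and look again.

>>> jog_arm:
  commands: "0 0 0.02 0 0 0;0 0 0.05 0 0 0;0 0 0.09 0 0 0;0 0 0.12 0 0 0;0 0.02 0.135 0 0 0.03;0 0.05 0.14 0 0 0.06;0.005 0.095 0.14 0 0 0.1;0.008 0.145 0.14 0 0 0.15;0.01 0.195 0.14 0 0 0.2;0.012 0.245 0.14 0 0 0.25;0.014 0.295 0.14 0 0 0.3;0.016 0.34 0.14 0 0 0.34;0.018 0.375 0.14 0 0 0.37;0.0195 0.4 0.14 0 0 0.3775;0.0195 0.4092 0.14 0 0 0.3775;0.0195 0.4092 0.14 0 0 0.3775;0.0195 0.4092 0.14 0 0 0.3775;0.0195 0.4092 0.14 0 0 0.3775"

```text
time: 8.68
eef_pos: [0.5153, 0.2415, 0.2013]
tcp_rot: [1.0, 0.006, -0.0, 0.0]
contact_force: [-0.1, -1.0, -2.4]
opening: 0.504
```

Run:
```python
from h import *
vision.read_camera('wrist');vision.read_camera('wrist')
s=get_state();print(s['time'],s['eef_pos'],s['tcp_rot'],s['contact_force'],s['opening']*85)
c=shot('wrist','w4.png');np.savez('w4.npz',**c)
print(-c['R'].T@c['t'])
allrects('wrist',c)
c=shot('scene','s4.png')
```

```text
8.775 [0.51537754 0.2416181  0.20139394] [9.99981585e-01 6.06875342e-03 7.81847470e-06 1.00580431e-05] [ 0.50864717 -0.22914621 -2.4325179 ] 43.2123240613956
[0.58192953 0.24251018 0.34420664]
wrist docktop 2076 [568.4 243.2] [83.7 69.2] 0.45
wrist dockbase 3475 [572.2 242.8] [117.9  98.2] 0.54
```

View pics/w4.png

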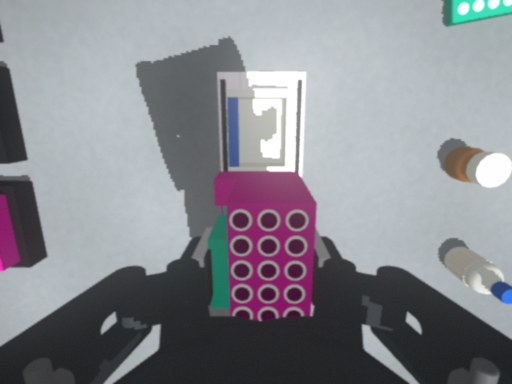

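View pics/s4.png

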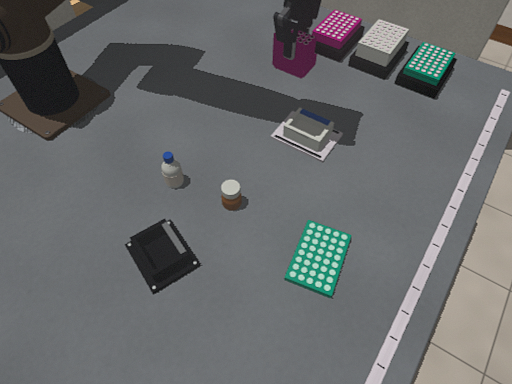

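The wrist view shows the dock's white pocket at about (262,130) with the blue lip on the left, the same side as the held tab. The scene view shows the nest empty and the bottle and jar untouched. Now the pocket edges in more detail.

Run:
```python
from h import *
def an(n,c,A=0.6):
    P,u,v=pts(c); rgb=c['frame'][v,u].astype(int)
    a=np.deg2rad(A); o=np.array([.566,.242])
    d=(P[:,:2]-o)*1000; X=d[:,0]*np.cos(a)+d[:,1]*np.sin(a); Y=-d[:,0]*np.sin(a)+d[:,1]*np.cos(a); Z=P[:,2]*1000
    near=(abs(X)<75)&(abs(Y)<60)
    blue=near&(rgb[:,2]-rgb[:,0]>60)
    print(n,'blue X',np.percentile(X[blue],[1,99]).round(1),'Y',np.percentile(Y[blue],[2,98]).round(1),'Z',np.percentile(Z[blue],[5,50,95]).round(1))
    top=near&(Z>37)&(Z<44)
    print(' top X',np.percentile(X[top],[.5,99.5]).round(1),'Y',np.percentile(Y[top],[.5,99.5]).round(1),'Zmed',np.median(Z[top]))
    # profile along Y at mid X; along X at mid Y
    m=near&(abs(X)<15)
    b=np.arange(-56,56,2)
    pr=[f"{y}:{np.median(Z[m&(Y>=y)&(Y<y+2)]):.0f}" for y in b if (m&(Y>=y)&(Y<y+2)).sum()>2]; print(' Y',*pr)
    m=near&(abs(Y+5)<10)
    b=np.arange(-72,74,2)
    pr=[f"{y}:{np.median(Z[m&(X>=y)&(X<y+2)]):.0f}" for y in b if (m&(X>=y)&(X<y+2)).sum()>2]; print(' X',*pr)
an('wrist',dict(np.load('w4.npz')))
an('top',vision.read_camera('top'))
an('scene',vision.read_camera('scene'))
```

```text
wrist blue X [-67.1  33.4] Y [15.7 33.7] Z [ 39.4 232.3 233.5]
 top X [-39.3  44.1] Y [-33.2  35.5] Zmed 40.21016062575665
 Y -56:0 -54:0 -52:0 -50:1 -48:7 -46:8 -44:8 -42:8 -40:7 -38:7 -34:40 -32:40 -30:40 -28:40 -26:21 -24:11 -22:10 -20:10 -18:10 -16:10 -14:10 -12:10 -10:10 -8:10 -6:10 -4:10 -2:10 0:10 2:10 4:10 6:10 8:10 10:10 12:11 14:10 16:10 18:10 20:10 22:10 24:11 26:40 28:40 30:40 32:40 34:40 38:7 40:7 42:8 44:8 46:7 48:7 50:0 52:0 54:0
 X -72:238 -70:238 -68:238 -66:238 -64:238 -62:238 -60:239 -58:239 -56:239 -54:238 -52:238 -50:239 -48:239 -46:239 -44:239 -42:239 -40:287 -38:282 -36:238 -34:283 -32:298 -30:299 -28:238 -26:239 -24:239 -22:239 -20:238 -18:223 -16:191 -14:10 -12:10 -10:10 -8:11 -6:10 -4:10 -2:10 0:10 2:10 4:10 6:10 8:10 10:10 12:10 14:10 16:10 18:10 20:10 22:10 24:10 26:10 28:10 30:10 32:10 34:10 36:35 38:40 40:40 42:40 44:40 48:7 50:7 52:8 54:7 56:7 58:7 60:7 62:7 64:7 66:1 68:0 70:0 72:0
top blue X [13.6 30.4] Y [26.3 32.1] Z [36.3 39.2 41.2]
 top X [-44.4  42.3] Y [-34.8  34.5] Zmed 39.19347895865231
 Y -56:-1 -54:-1 -52:448 -50:444 -48:445 -46:442 -44:9 -4
[... 606 characters left out ...]
nt call last):
  File "<stdin>", line 20, in <module>
  File "<stdin>", line 8, in an
    return _quantile_unchecked(
        a, q, axis, out, overwrite_input, method, keepdims, weights)
    return _ureduce(a,
                    func=_quantile_ureduce_func,
    ...<5 lines>...
                    overwrite_input=overwrite_input,
                    method=method)
    r = func(a, **kwargs)
    result = _quantile(arr,
                       quantiles=q,
    ...<2 lines>...
                       out=out,
                       weights=wgt)
    slices_having_nans = np.isnan(arr[-1, ...])
                                  ~~~^^^^^^^^^
IndexError: index -1 is out of bounds for axis 0 with size 0
```

Run:
```python
from h import *
c=dict(np.load('w4.npz'))
P,u,v=pts(c); rgb=c['frame'][v,u].astype(int)
Z=P[:,2]*1000
m=(u>205)&(u<325)&(v>160)&(v<318)&((rgb[:,0]-rgb[:,1]>50)|(rgb.min(1)>140))
print(np.percentile(Z[m],[5,20,50,80,95]))
zt=np.median(Z[m&(Z>225)&(Z<245)])
t=m&(abs(Z-zt)<3); print('top z',zt)
rect(P[t],'top')
a=np.deg2rad(.7);o=np.array([.5155,.242])
d=(P[:,:2]-o)*1000;X=d[:,0]*np.cos(a)+d[:,1]*np.sin(a);Y=-d[:,0]*np.sin(a)+d[:,1]*np.cos(a)
for lo in range(-30,40,8):
    k=t&(X>=lo)&(X<lo+8)
    if k.sum()>5: print(lo,k.sum(),Y[k].min().round(1),Y[k].max().round(1))
for lo in range(-25,20,6):
    k=t&(Y>=lo)&(Y<lo+6)
    if k.sum()>5: print('y',lo,X[k].max().round(1))
g=(u>200)&(u<235)&(v>200)&(v<312)&(rgb[:,1]-rgb[:,0]>50)&(abs(Z-zt)<8)
print('tab',np.percentile(Y[g],[1,50,99]),Z[g].max())
# tilt: plane fit
A=np.c_[P[t][:,:2]-P[t][:,:2].mean(0),np.ones(t.sum())]; print('tilt',np.linalg.lstsq(A,P[t][:,2],rcond=None)[0])
```

```text
[1.21367179e-01 1.85556010e+02 2.37503307e+02 2.38506459e+02
 2.39126971e+02]
top z 238.17137660596882
top 6054 [523.3 237.9] [53.8 35.5] 0.71
-22 325 -21.7 13.5
-14 807 -21.8 13.5
-6 955 -21.8 13.5
2 764 -21.8 13.3
10 767 -21.8 13.5
18 1100 -21.9 13.4
26 1113 -21.9 13.6
34 223 -21.5 13.5
y -25 34.6
y -19 34.5
y -13 34.7
y -7 34.6
y -1 34.6
y 5 34.5
y 11 34.6
tab [14.76521252 18.29479195 22.41674991] 234.5337446049736
tilt [-0.00192166 -0.01087158  0.23822954]
```

In-hand, the cartridge is square (yaw 0.71°, matching the dock), and its origin sits about at the TCP, with the underside 38 mm below it. The shift to the pocket is about (+51, -1.1) mm. I'll move over it and come down to just above the walls.

>>> jog_arm:
  commands: "0.02 -0.0005 0 0 0 0;0.045 -0.0011 0 0 0 0;0.051 -0.0011 -0.02 0 0 0;0.051 -0.0011 -0.05 0 0 0;0.051 -0.0011 -0.08 0 0 0;0.051 -0.0011 -0.1 0 0 0;0.051 -0.0011 -0.11 0 0 0;0.051 -0.0011 -0.115 0 0 0;0.051 -0.0011 -0.115 0 0 0;0.051 -0.0011 -0.115 0 0 0;0.051 -0.0011 -0.115 0 0 0"

```text
time: 10.35
eef_pos: [0.5668, 0.2414, 0.0873]
tcp_rot: [1.0, 0.007, 0.001, -0.0]
contact_force: [-0.1, 1.0, -2.3]
opening: 0.504
```

Run:
```python
from h import *
c=shot('wrist','w5.png');np.savez('w5.npz',**c);c2=shot('scene','s5.png');c3=shot('top','t5.png')
s=get_state();print(s['time'],s['eef_pos'],s['tcp_rot'],s['contact_force'],s['opening']*85)
a=cv2.imread('pics/s5.png')[80:180,250:360];b=cv2.imread('pics/t5.png')[145:245,65:165]
cv2.imwrite('pics/c5.png',np.hstack([cv2.resize(a,(400,400)),cv2.resize(b,(400,400))]))
```

```text
10.5 [0.56646202 0.24127258 0.08677398] [ 9.99977751e-01  6.66047737e-03  3.57132752e-04 -9.41466878e-05] [-0.59748753 -0.15756694 -2.81470292] 43.38677010824413
```

View pics/w5.png

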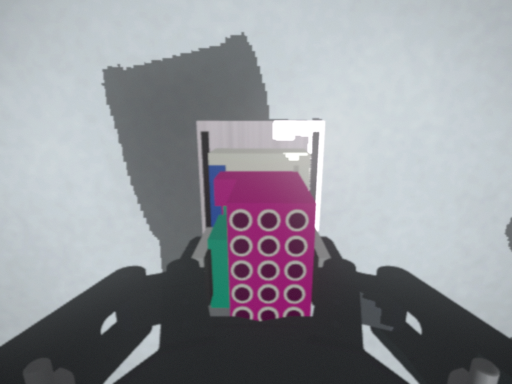

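View pics/c5.png

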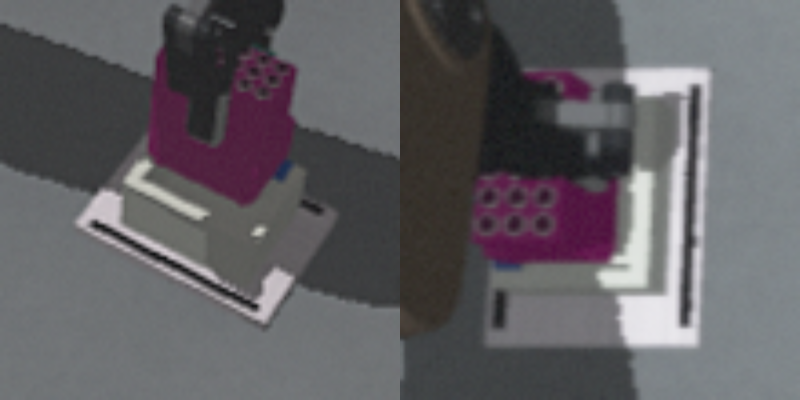

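Both views show the cartridge just above the pocket, centred, with its tab on the blue-lip side. I'll go down in small steps and watch the force.

>>> jog_arm:
  commands: "0 0 -0.002 0 0 0;0 0 -0.004 0 0 0;0 0 -0.006 0 0 0;0 0 -0.008 0 0 0;0 0 -0.01 0 0 0;0 0 -0.01 0 0 0"

```text
time: 11.25
eef_pos: [0.5661, 0.2412, 0.076]
tcp_rot: [1.0, 0.007, -0.0, 0.0]
contact_force: [0.7, -0.8, -2.1]
opening: 0.506
```

>>> jog_arm:
  commands: "0 0 -0.001 0 0 0;0 0 -0.002 0 0 0;0 0 -0.003 0 0 0;0 0 -0.003 0 0 0"

```text
time: 11.75
eef_pos: [0.5663, 0.241, 0.0733]
tcp_rot: [1.0, 0.007, 0.0, 0.0]
contact_force: [0.3, -1.0, -2.3]
opening: 0.51
```

>>> jog_arm:
  commands: "0 0 -0.001 0 0 0;0 0 -0.002 0 0 0;0 0 -0.003 0 0 0;0 0 -0.003 0 0 0"

```text
time: 12.25
eef_pos: [0.5663, 0.241, 0.0702]
tcp_rot: [1.0, 0.007, -0.0, 0.0]
contact_force: [0.8, -1.3, -2.0]
opening: 0.507
```

>>> jog_arm:
  commands: "0 0 -0.001 0 0 0;0 0 -0.002 0 0 0;0 0 -0.003 0 0 0;0 0 -0.003 0 0 0"

```text
time: 12.75
eef_pos: [0.5662, 0.241, 0.0672]
tcp_rot: [1.0, 0.007, -0.0, 0.0]
contact_force: [0.4, -2.9, -1.4]
opening: 0.51
```

Past the chamfers, with a light -y push (+y wall contact). I'll ease 0.5 mm that way and continue.

>>> jog_arm:
  commands: "0 -0.0005 0 0 0 0;0 -0.0005 -0.001 0 0 0;0 -0.0005 -0.002 0 0 0;0 -0.0005 -0.003 0 0 0;0 -0.0005 -0.003 0 0 0"

```text
time: 13.38
eef_pos: [0.5661, 0.2409, 0.0641]
tcp_rot: [1.0, 0.007, -0.0, -0.0]
contact_force: [0.7, -1.5, -2.0]
opening: 0.506
```

>>> jog_arm:
  commands: "0 0 -0.001 0 0 0;0 0 -0.002 0 0 0;0 0 -0.003 0 0 0;0 0 -0.003 0 0 0"

```text
time: 13.88
eef_pos: [0.566, 0.2408, 0.0611]
tcp_rot: [1.0, 0.007, -0.0, -0.0]
contact_force: [0.0, 0.1, -2.1]
opening: 0.504
```

>>> jog_arm:
  commands: "0 0 -0.001 0 0 0;0 0 -0.002 0 0 0;0 0 -0.003 0 0 0;0 0 -0.004 0 0 0;0 0 -0.005 0 0 0;0 0 -0.005 0 0 0"

```text
time: 14.62
eef_pos: [0.5662, 0.2407, 0.0562]
tcp_rot: [1.0, 0.007, -0.0, 0.0]
contact_force: [0.4, -0.1, -2.5]
opening: 0.508
```

>>> jog_arm:
  commands: "0 0 -0.001 0 0 0;0 0 -0.002 0 0 0;0 0 -0.003 0 0 0;0 0 -0.004 0 0 0;0 0 -0.004 0 0 0"

```text
time: 15.25
eef_pos: [0.5661, 0.2407, 0.0522]
tcp_rot: [1.0, 0.007, -0.0, 0.0]
contact_force: [0.0, 0.2, -2.3]
opening: 0.504
```

>>> jog_arm:
  commands: "0 0 -0.001 0 0 0;0 0 -0.002 0 0 0;0 0 -0.002 0 0 0"

```text
time: 15.62
eef_pos: [0.5661, 0.2407, 0.0502]
tcp_rot: [1.0, 0.007, -0.0, 0.0]
contact_force: [0.5, 0.2, -3.1]
opening: 0.504
```

>>> jog_arm:
  commands: "0 0 -0.0005 0 0 0;0 0 -0.001 0 0 0;0 0 -0.001 0 0 0"

```text
time: 16.0
eef_pos: [0.5663, 0.2407, 0.0493]
tcp_rot: [1.0, 0.007, 0.0, 0.0]
contact_force: [-0.1, 0.5, -3.2]
opening: 0.509
```

>>> jog_arm:
  commands: "0 0 -0.0005 0 0 0;0 0 -0.001 0 0 0;0 0 -0.001 0 0 0"

```text
time: 16.38
eef_pos: [0.5664, 0.2407, 0.0488]
tcp_rot: [1.0, 0.007, 0.0, 0.0]
contact_force: [-0.6, -1.7, 1.5]
opening: 0.504
```

>>> jog_arm:
  commands: "0 0 -0.0005 0 0 0;0 0 -0.0005 0 0 0"

```text
time: 16.62
eef_pos: [0.5665, 0.2407, 0.0487]
tcp_rot: [1.0, 0.007, 0.0, 0.0]
contact_force: [-2.2, -1.7, 5.7]
opening: 0.508
```

Run:
```python
from h import *
c=shot('wrist','w6.png');np.savez('w6.npz',**c)
P,u,v=pts(c); rgb=c['frame'][v,u].astype(int);Z=P[:,2]*1000
m=(u>205)&(u<325)&(v>160)&(v<318)&((rgb[:,0]-rgb[:,1]>50)|(rgb.min(1)>140))
t=m&(Z>76)&(Z<95);print(np.median(Z[t]));rect(P[t],'top')
A=np.c_[P[t][:,:2]-P[t][:,:2].mean(0),np.ones(t.sum())]; print('tilt',np.linalg.lstsq(A,P[t][:,2],rcond=None)[0])
s=get_state();print(s['time'],s['eef_pos'],s['contact_force'],s['wrist_torque'])
```

```text
85.58225921972439
top 7928 [574.4 234.2] [54.1 41.2] 0.84
tilt [-0.03050773 -0.0044868   0.08530423]
16.675 [0.56650413 0.24067014 0.04871051] [-2.38898964 -1.84917301  4.97444692] [-3.19915406e-01  6.21777336e-01 -1.38979028e-04]
```

The top face is at 85.6 mm, so it's on the floor with a light touch (about 8 N). I'll release with a lowered grip force.

>>> jog_arm:
  commands: "0 0 0 0 0 0;0 0 0 0 0 0"
  gripper: 40
  grip_force: 20

```text
time: 16.92
eef_pos: [0.5665, 0.2407, 0.0487]
tcp_rot: [1.0, 0.007, 0.0, 0.0]
contact_force: [-0.8, -2.4, 6.0]
opening: 0.509
```

>>> jog_arm:
  commands: "0 0 0 0 0 0;0 0 0 0 0 0;0 0 0 0 0 0;0 0 0 0 0 0;0 0 0 0 0 0"
  gripper: 78

```text
time: 17.55
eef_pos: [0.5663, 0.2407, 0.0477]
tcp_rot: [1.0, 0.007, 0.0, -0.0]
contact_force: [-0.6, -0.8, -0.2]
opening: 0.784
```

Run:
```python
from h import *
c=shot('wrist','w7.png');np.savez('w7.npz',**c)
s=get_state();print(s['time'],s['eef_pos'],s['contact_force'],s['opening'])
```

```text
17.6 [0.56627265 0.24069535 0.04778045] [-0.23875995  0.18833913  0.99540178] 0.7822983160075783
```

View pics/w7.png

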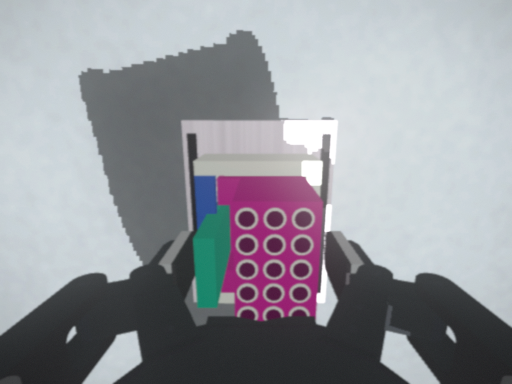

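The fingers are clear, with gaps at (185,262) and (335,262), and the green tab has sprung out under the blue lip. I'll retreat straight up, then check from above.

>>> jog_arm:
  commands: "0 0 0.01 0 0 0;0 0 0.03 0 0 0;0 0 0.06 0 0 0;0 0 0.1 0 0 0;0 0 0.14 0 0 0;0 0 0.18 0 0 0;-0.05 0 0.2 0 0 0;-0.08 0 0.2 0 0 0;-0.08 0 0.2 0 0 0;-0.08 0 0.2 0 0 0;-0.08 0 0.2 0 0 0"

```text
time: 18.98
eef_pos: [0.4871, 0.2406, 0.248]
tcp_rot: [1.0, 0.006, 0.0, 0.0]
contact_force: [-0.3, -1.2, 1.3]
opening: 0.779
```

Run:
```python
from h import *
s=get_state();print(s['time'],s['eef_pos'],s['contact_force'])
c=shot('wrist','w8.png');np.savez('w8.npz',**c);b=shot('scene','s8.png')
cv2.imwrite('pics/c8.png',np.hstack([cv2.resize(cv2.imread('pics/w8.png')[60:260,160:360],(400,400)),cv2.resize(cv2.imread('pics/s8.png')[70:190,240:360],(400,400))]))
for n,cc in (('wrist',c),('scene',b)):
    P,u,v=pts(cc);rgb=cc['frame'][v,u].astype(int);Z=P[:,2]*1000
    a=np.deg2rad(.7);d=(P[:,:2]-[.566,.2407])*1000;X=d[:,0]*np.cos(a)+d[:,1]*np.sin(a);Y=-d[:,0]*np.sin(a)+d[:,1]*np.cos(a)
    k=(abs(X)<50)&(abs(Y)<45)&(Z>75)&(Z<100)
    t=k&(Y<12)&((rgb[:,0]-rgb[:,1]>40)|(rgb.min(1)>130));rect(P[t],n);print('top z',np.median(Z[t]))
    A=np.c_[P[t][:,:2]-P[t][:,:2].mean(0),np.ones(t.sum())];print('tilt',np.linalg.lstsq(A,P[t][:,2],rcond=None)[0].round(4))
    g=(abs(X)<30)&(abs(Y)<45)&(Z>70)&(Z<90)&(rgb[:,1]-rgb[:,0]>40);print('X',X[t].min(),X[t].max(),'Y',np.percentile(Y[t],[.5]),'tab Y',np.percentile(Y[g],[1,50,99]).round(1))
for q in ['bottle','jar','plate']:
    r=cut_out('scene',q)
    P,_,_=pts(b,r[0]['pixels']);print(q,r[0]['conf'],np.median(P,0).round(3))
```

```text
18.975 [0.48706905 0.2405766  0.24799648] [-0.28211746 -1.21981609  1.27583172]
wrist 2025 [566.4 234.5] [69.4 35. ] 0.35
top z 85.44422477382803
tilt [0.0052 0.001  0.0855]
X -34.39583410363799 35.04263200294531 Y [-23.5010995] tab Y [20.5 24.3 28.9]
scene 339 [567.1 232.9] [70.9 38.4] 0.2
top z 84.8430988436232
tilt [0.0051 0.1488 0.0837]
X -34.41881159789712 36.476777146571095 Y [-26.53990942] tab Y [20.2 22.1 27.2]
bottle 0.79 [ 0.413 -0.031  0.052]
jar 0.97 [ 0.54  -0.009  0.046]
plate 0.77 [ 0.736 -0.018  0.015]
```

View pics/c8.png

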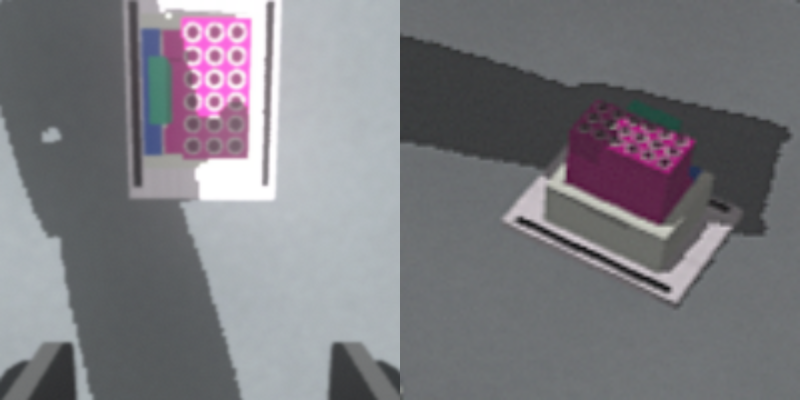

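The picture shows the cartridge level in the white pocket with the tab out on the blue-lip side. Its top is at 85.4 mm (85 nominal) and tab-to-back width is about 52.4 mm (53 when out). The gripper is well clear.

```bash
python3 -c "
from plant import ctrl;print(ctrl.sign_off())"
```

```text
the job is handed in; nothing more can be done
None
```

I pinched the cartridge to press its tab, lifted it out of the nest and carried it over the jar. I then lowered it in small force-watched steps into the dock pocket and let it go, handing in at about 19 s. No verdict was reported.

**Seating:**
- The last wrist picture showed the top at 85.4 mm (85 nominal), so the underside is about 0.4 mm off the floor.
- Tilt was about 0.005 rad.
- The pocket was found at about (0.566, 0.241) m by camera, and the cartridge stands there.

**Tab:** It is sprung out on the blue-lip side. The measured width over tab and back wall was about 52.4 mm, against 53 mm when fully out.

**Forces:** At the readings taken between steps, the vertical force on the tool changed by about 8–9 N at most in the dock. It read about 11 N in the nest. Any peaks between those readings were not seen.

**Bystanders:** The bottle, jar and plate medians stayed within about 3 mm of their starting values, which is camera noise.

**Disagreement:** The scene camera's plane fit gave a tilt of 0.149 rad. It used only 339 points, and the rectangle fitted to them was 38 mm wide against 35.5 mm nominal, so I took it as stray pixels. The wrist fit used 2025 points and its picture showed the cartridge level.

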